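Lock the soil sample chest with its hasp and pin

ROBOT

A 7-joint arm with a two-finger parallel gripper is mounted at the origin on a cart in front of the work surface, level with it; the furniture and walls round the work are solid. World frame = base frame: x ahead of the robot, y to its left, z up, the work surface at z = 0. Lengths are in m, angles in rad, forces in N, time in s.
With the tool pointing down it reaches from about 0.425 to 0.95 m from the base axis. Payload 4.7 kg.
Tool frame: the origin (TCP) lies between the finger pads; the fingertips stand 19 mm ahead of it and the grasp point (between the pads) is the TCP; z points along the fingers, y is the line along which they close (so a half turn about z gives the same grasp; the last joint's range is limited). The gripper opens to 85 mm and grips with 20 to 120 N. Pads are 22 mm wide; open, the fingers measure 114 mm over their backs; the gripper's body (76 mm by 85 mm) begins 54 mm behind the grasp point. The pads swing forward as they close: fully open they stand 13 mm farther back than shut.
Start: joints at [-1.251, 0.469, -0.049, 1.532, 0.024, 1.141, -0.082], TCP at [0.231, 0.634, 0.211] pointing down, gripper open.
Joint ranges: [-2.59, 2.59], [-0.33, 1.99], [-1.39, 1.29], [0.1, 2.45], [-1.04, 4.18], [0.21, 1.99], [-2.66, 2.66]. Speed limits (rad/s): [2.57, 2.57, 3.14, 3.14, 3.14, 3.14, 3.14].

INTERFACE

Orientations are given as a rotation vector (axis times angle).
In Python, from plant import env gives the robot as it stands.
- The arm moves only by the shell command python3 -m handwheel 'ROWS' [OPENING] [FORCE]. ROWS is JSON, a list of rows, each an object of numbers: "dx", "dy", "dz": the shift along the tool's x, y, z in mm; "twist": the turn about the tool's z in rad. In form: [{"dx": .., "dy": .., "dz": .., "twist": ..}, ...]. A call has 1 to 20 rows; each row shifts and turns the commanded pose from where the row before left it, along the tool's axes as they then stand; what a row does not reach is not made up. A row lasts 1/12 s, in which the tool goes at most 41.7 mm and 7.16 degrees, less where a joint would pass 70% of its speed; a pose out of reach is approached as far as the arm can. A call is refused whole if a number of a shift passes 41.7 or a number of a turn 0.125, either way. A call with a gripper value outside its range is refused whole. OPENING is the opening, from 0 (shut) to 1 (fully open), set as the call begins (- or left out, the last holds). The fingers move at their own pace and stop on an object; FORCE is the grip in N (left out, the last holds). Time passes only in rows, so rows that do not move let the fingers close. It gives the time, the measured TCP pose, the force and the opening at its end, in the units of the state.
- env.read_state(): the state, without advancing time (a new reading comes with each control period).
- env.snapshot(name): name is "side" or "top" or "wrist"; returns the picture (420x560x3 uint8, blue, green, red); there is no depth.
- env.calibration(name): a dict with "fx", "fy", "cx", "cy" (pixels), "extrinsics" (4x4, takes a point from camera to world coordinates). Camera axes: x right, y down, z forward; pixel columns grow to the right and rows downward; lengths in m; the calibration is good to about 2 mm. A picture is of the moment at which its call begins: read the wrist's pose just before it. calibration takes no time and is no camera call; for the wrist camera it gives the pose at the moment of the call.
- env.hand_in(): hands the job in, once; it reports no verdict.
The state is a dict: "time": time; "q": joint angles; "dq": joint speeds; "effort": joint torques, N m; "tcp_pos": TCP position; "orientation": TCP orientation; "force": force on the tool from outside, world axes, zero at the start; "torque": the same for the moment, N m; "width": finger opening in m.
Only numpy, scipy, OpenCV 4.12 (cv2) and the standard library are available. Lean on these libraries where they do the work, as an engineer would, in place of code of your own. Each camera call takes 0.05 s, during which the arm holds its last target. There are 200 camera calls.

TASK

The small plywood sample chest is shut but not locked: its hasp is thrown back over the lid. Swing the hasp over the staple until it hangs down against the front of the chest, then take the locking pin with the wide collar from the pin block and put it down through the staple loop until its collar rests on the loop. Leave the ball-headed pin in the block.

Things in the scene. Friction and masses are not known exactly. Their poses are not given: they have to be found in the camera images.
- hasp (a joint): Angle of the steel hasp strap (78 long, 58 wide, 4 mm thick, slot in its outer half), hinged at the top front edge of the fixed chest. 0 = hangs down, shut; 1.57 = points level out to the front; 3.14 = upright; 3.6 = start, at its stop, leaning back over the lid, its end 70 mm above the lid and 35 mm behind the hinge. Swings freely: pushed forward past upright it falls shut by itself in 1.5 s.
- staple_loop (a point): Centre of the staple's opening: a level loop of 7 mm bar, 112 mm above the bench, on the chest's front (chest 100 deep, 120 wide, 150 mm tall). Opening 20 mm wide, reaching 39 mm out from the front; this point lies 28 mm out, at the bar's mid-height. x: level, into the chest; y: level, along its front; z: up. The hasp's hinge line is parallel to y, 24 mm along +x and 38 mm above this point.
- pin_grip (a point): Centre of the locking pin's barrel grip (upright, 24 mm across, 46 tall). Below it a flat collar 38 mm across, 4 thick (underside 27 mm below this point), then a 10 mm shank (tip 77 mm below). Loose, steel, 0.12 kg; its collar rests on a fixed metal block (50x124x58 mm, two holes 80 mm apart, 54 deep), its shank in one hole. z: up. Home in the staple, this point is 30 mm above staple_loop.
- ball_head (a point): Centre of the 28 mm ball head of the other steel pin, which has no collar and stands in the other hole of the block; the ball's centre is 24 mm above the block's top. It stays there.
Not all that is in view belongs to the job. Leave any yellow look-alike of the part that bears pin_grip alone.

How it is judged:
On the way:
1. the hasp hangs down over the staple (value of joint hasp below 0.17 rad), for 0.2 s.
At the end, for the whole second after the job is handed in: The hasp hangs within 0.17 rad (10 degrees) of straight down and the locking pin stands in the staple loop: upright within 0.2 rad, its grip's centre within 16 mm (horizontally) of the loop's point and 20 to 40 mm above it, so that the collar rests on the loop (value of joint hasp below 0.17 rad and horizontal distance between pin_grip and staple_loop below 0.016 m and z of pin_grip in the frame of staple_loop between 0.02 and 0.04 m and angle between pin_grip's own z axis and vertical below 0.2 rad); the robot touches nothing.
It fails at once if the ball-headed pin is taken out of its place (its head moved more than 30 mm) (distance of ball_head from where it was at the start of the episode above 0.03 m).
It also fails if it takes over 67 s, if anything falls off the work surface, if the arm or the gripper's body presses on something with over 40 N, if the wrist force passes 120 N, or if a joint passes its speed limit or range.

## Working session

There is one attempt and no reset: what is moved stays moved. The work goes in short steps, Python scripts to look and compute and a shell command to move; the robot and the scene stay as the last step left them, time stands still between calls to the robot, and variables do not carry over. Pictures are saved under pics/ and viewed, on a budget of 10 in all, crops included, one or two more only if the job needs it, and the job is handed in when it is done.

```bash
ls; mkdir -p pics
python3 - <<'E'
from plant import env
import cv2,numpy as np
s=env.read_state();print({k:np.round(v,3) for k,v in s.items()})
for n in("side","top","wrist"):
    c=env.calibration(n);print(n,c['fx'],c['cx'],c['cy'],np.round(c['extrinsics'],3).tolist())
    cv2.imwrite(f"pics/{n}0.png",env.snapshot(n))
E
```

```text
pics
{'time': np.float64(0.0), 'q': array([-1.251,  0.469, -0.049,  1.534,  0.024,  1.141, -0.082]), 'dq': array([-0.001,  0.   , -0.001, -0.001,  0.001,  0.   ,  0.   ]), 'effort': array([ 1.0000e-03, -5.1031e+01, -4.7000e-02, -2.3771e+01,  1.1000e-02,
        7.0000e-03,  0.0000e+00]), 'tcp_pos': array([0.23 , 0.634, 0.21 ]), 'orientation': array([-5.450e-01, -3.094e+00,  3.000e-03]), 'force': array([0.09 , 0.041, 0.302]), 'torque': array([0.023, 0.049, 0.039]), 'width': np.float64(0.085)}
side 497.70597221574553 276.1742569553709 211.8383892957156 [[0.999, -0.028, 0.033, 0.414], [-0.041, -0.37, 0.928, -1.158], [-0.014, -0.928, -0.371, 0.551], [0.0, 0.0, 0.0, 1.0]]
top 409.71415507304755 275.202036788368 204.73428637893068 [[-0.02, -0.997, 0.079, 0.372], [-1.0, 0.02, -0.007, -0.092], [0.006, -0.079, -0.997, 1.072], [0.0, 0.0, 0.0, 1.0]]
wrist 355.05587364670384 286.3209186340283 211.7339707961421 [[0.343, 0.888, 0.307, 0.152], [0.939, -0.323, -0.114, 0.663], [-0.002, 0.328, -0.945, 0.374], [0.0, 0.0, 0.0, 1.0]]
```

View pics/side0.png

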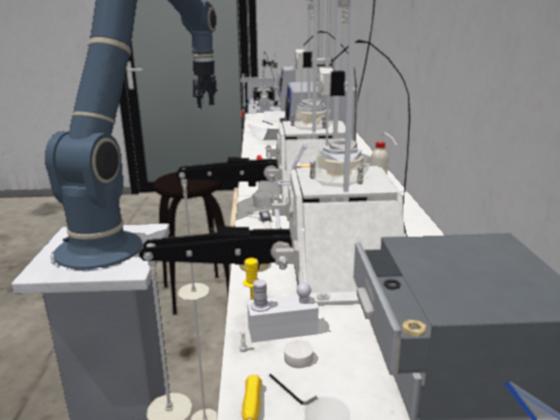

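View pics/top0.png

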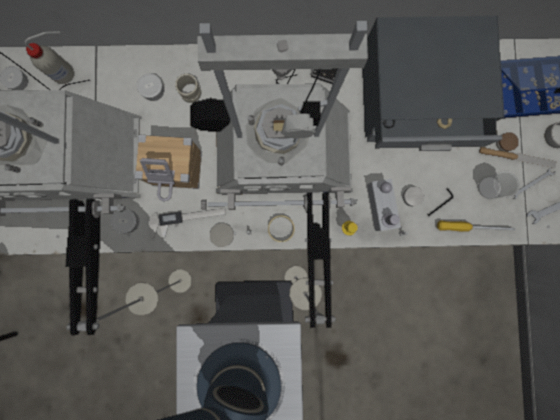

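The side view shows the block at about (282,318), with the collared pin at (260,292) and the ball at (304,290). The yellow look-alike is at (251,270). In the top view the chest is at (168,162) with the hasp at about (157,172), and the block is at (385,205). Black lever arms stand out at columns 85 and 318 and are obstacles.

```bash
cat > h.py <<'E'
from plant import env
import cv2,numpy as np
def ray(n,uv,c=None):
    c=c or env.calibration(n);E=np.array(c['extrinsics'])
    d=E[:3,:3]@np.array([(uv[0]-c['cx'])/c['fx'],(uv[1]-c['cy'])/c['fy'],1]);return E[:3,3],d/np.linalg.norm(d)
def onz(n,uv,z,c=None):
    o,d=ray(n,uv,c);return o+d*(z-o[2])/d[2]
def tri(rays):
    A=sum(np.eye(3)-np.outer(d,d) for o,d in rays);b=sum((np.eye(3)-np.outer(d,d))@o for o,d in rays)
    p=np.linalg.solve(A,b);return p,max(np.linalg.norm(np.cross(p-o,d)) for o,d in rays)
def proj(n,p,c=None):
    c=c or env.calibration(n);E=np.array(c['extrinsics']);q=E[:3,:3].T@(np.array(p)-E[:3,3])
    return np.array([c['cx']+c['fx']*q[0]/q[2],c['cy']+c['fy']*q[1]/q[2]])
E
python3 - <<'E'
from h import *
t=cv2.imread("pics/top0.png");s=cv2.imread("pics/side0.png");w=cv2.imread("pics/wrist0.png")
def cr(im,x,y,W,H,f):return cv2.resize(im[y:y+H,x:x+W],None,fx=f,fy=f,interpolation=cv2.INTER_CUBIC)
a=cr(t,120,120,100,75,4);b=cr(t,340,170,100,75,4);c=cr(s,220,250,133,100,3)[:300,:400];d=cr(w,0,0,533,400,.75)
print([x.shape for x in(a,b,c,d)])
cv2.imwrite("pics/c1.png",np.vstack([np.hstack([a,b]),np.hstack([np.pad(c,((0,300-c.shape[0]),(0,400-c.shape[1]),(0,0))),np.pad(d,((0,300-d.shape[0]),(0,400-d.shape[1]),(0,0)))])])) if d.shape[1]<=400 else 0
# lever tips etc: tri black arms
for nm,ts,ss in [("arm2 tip",(319,325),(150,250)),("arm1 tip",(83,332),(182,175))]:
    print(nm,tri([ray("top",ts),ray("side",ss)]))
for nm,uv,z in[("chest",(165,150),.15),("staple",(165,190),.112),("pin",(393,217),.1),("ball",(383,188),.08)]:print(nm,onz("top",uv,z))
E
```

```text
[(300, 400, 3), (300, 400, 3), (300, 399, 3), (300, 400, 3)]
arm2 tip (array([ 0.17120403, -0.19591866,  0.08836885]), np.float64(0.007688307633456555))
arm1 tip (array([0.16430188, 0.36120293, 0.07905745]), np.float64(0.006878606094171333))
chest [0.5746534  0.14903097 0.15      ]
staple [0.48757318 0.15891997 0.112     ]
pin [ 0.41372114 -0.37915297  0.1       ]
ball [ 0.48583828 -0.36367043  0.08      ]
```

View pics/c1.png

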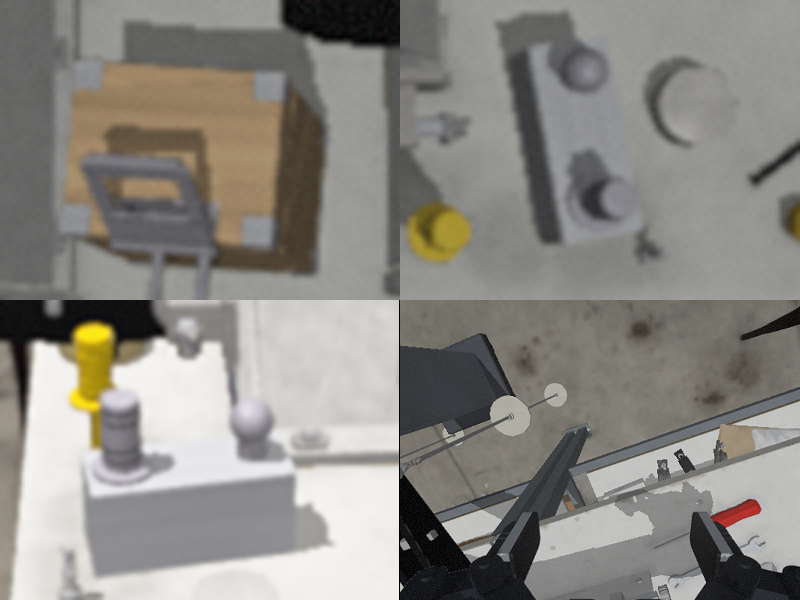

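Run:
```python
from h import *
f=lambda x,y:(120+x/4,120+y/4); g=lambda x,y:(340+(x-400)/4,170+y/4); s=lambda x,y:(220+x/3,250+(y-300)/3)
for n,p in dict(BL=(75,62),BR=(288,72),FR=(278,248),FL=(60,235),h1=(108,245),h2=(213,255)).items(): print(n,onz("top",f(*p),.15).round(3))
for n,p in dict(tip1=(83,160),tip2=(180,160)).items(): print(n,onz("top",f(*p),.22).round(3))
print("staple end",onz("top",(165,199),.112).round(3))
for n,a,b in[("pintop",g(621,192),s(120,398)),("ball",g(585,68),s(251,417)),("block corner near robot right",g(640,232),s(100,574)),("coll",g(598,205),s(122,470))]:
  p,e=tri([ray("top",a),ray("side",b)]);print(n,p.round(3),e.round(4))
print("ball z",onz("top",g(585,68),.082),"pin",onz("top",g(621,192),.108))
for n,a,b in[("mach top corner",(350,190),(300,197)),("armroot",(318,200),(288,240)),("lmach",(138,190),(283,123))]:
  p,e=tri([ray("top",a),ray("side",b)]);print(n,p.round(3),e.round(4))
```

```text
BL [0.609 0.209 0.15 ]
BR [0.601 0.088 0.15 ]
FR [0.5   0.094 0.15 ]
FL [0.51  0.217 0.15 ]
h1 [0.504 0.19  0.15 ]
h2 [0.497 0.13  0.15 ]
tip1 [0.539 0.182 0.22 ]
tip2 [0.538 0.131 0.22 ]
staple end [0.466 0.159 0.112]
pintop [ 0.411 -0.382  0.106] 0.0
ball [ 0.489 -0.371  0.083] 0.0011
block corner near robot right [ 0.392 -0.422  0.011] 0.0038
coll [ 0.408 -0.383  0.057] 0.0028
ball z [ 0.48790161 -0.37115108  0.082     ] pin [ 0.4109119  -0.38200426  0.108     ]
mach top corner [ 0.48  -0.257  0.219] 0.0127
armroot [ 0.465 -0.202  0.103] 0.0073
lmach [0.476 0.169 0.276] 0.0071
```

```bash
python3 -m handwheel '[{"dz":-30},{"dz":-30},{"dz":-30},{"dz":-30},{"dz":-30},{"dx":-20,"dy":-23},{"dx":-23,"dy":-26},{"dx":-23,"dy":-26},{"dx":-23,"dy":-26},{"dx":-23,"dy":-26},{"dx":-23,"dy":-26},{"dx":-23,"dy":-26},{"dx":-23,"dy":-26},{"dx":-23,"dy":-26},{"dx":-23,"dy":-26},{"dx":-23,"dy":-26},{"dx":-23,"dy":-26},{"dx":-23,"dy":-26},{"dx":-23,"dy":-26},{"dx":-20,"dy":-20}]' 0
python3 -m handwheel '[{"twist":-0.09},{"twist":-0.09},{"twist":-0.09},{}]'
python3 - <<'E'
from h import *
from scipy.spatial.transform import Rotation as R
s=env.read_state();print(s['time'],s['tcp_pos'],R.from_rotvec(s['orientation']).as_matrix().round(3).tolist())
np.save('w1.npy',env.calibration('wrist'),allow_pickle=True)
im=env.snapshot('wrist');cv2.imwrite('pics/w1.png',im)
E
```

```text
0.15 [0.23053615 0.63389467 0.2102749 ] [[-0.94, 0.342, -0.0], [0.342, 0.94, -0.001], [-0.0, -0.002, -1.0]]invalid input
invalid input
```

View pics/w1.png

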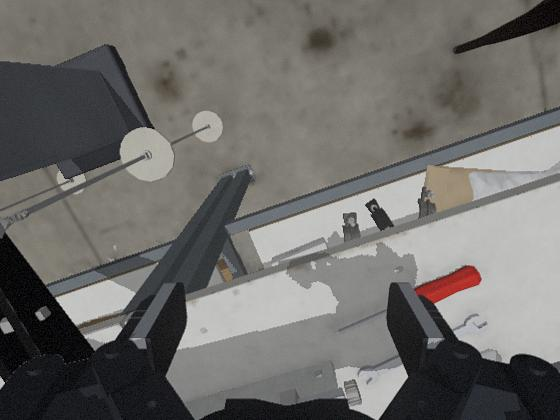

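The moves were refused because every key is required, so nothing moved. That view only shows the start area.

```bash
python3 -m handwheel '[{"dx":0,"dy":0,"dz":-30,"twist":0},{"dx":0,"dy":0,"dz":-30,"twist":0},{"dx":0,"dy":0,"dz":-30,"twist":0},{"dx":0,"dy":0,"dz":-30,"twist":0},{"dx":0,"dy":0,"dz":-30,"twist":0},{"dx":-20,"dy":-23,"dz":0,"twist":0},{"dx":-23,"dy":-26,"dz":0,"twist":0},{"dx":-23,"dy":-26,"dz":0,"twist":0},{"dx":-23,"dy":-26,"dz":0,"twist":0},{"dx":-23,"dy":-26,"dz":0,"twist":0},{"dx":-23,"dy":-26,"dz":0,"twist":0},{"dx":-23,"dy":-26,"dz":0,"twist":0},{"dx":-23,"dy":-26,"dz":0,"twist":0},{"dx":-23,"dy":-26,"dz":0,"twist":0},{"dx":-23,"dy":-26,"dz":0,"twist":0},{"dx":-23,"dy":-26,"dz":0,"twist":0},{"dx":-23,"dy":-26,"dz":0,"twist":0},{"dx":-23,"dy":-26,"dz":0,"twist":0},{"dx":-23,"dy":-26,"dz":0,"twist":0},{"dx":-20,"dy":-20,"dz":0,"twist":0}]' 0
python3 -m handwheel '[{"dx":0,"dy":0,"dz":0,"twist":-0.09},{"dx":0,"dy":0,"dz":0,"twist":-0.09},{"dx":0,"dy":0,"dz":0,"twist":-0.09},{"dx":0,"dy":0,"dz":0,"twist":0}]'
python3 - <<'E'
from h import *
from scipy.spatial.transform import Rotation as R
s=env.read_state();print(s['time'],s['tcp_pos'],R.from_rotvec(s['orientation']).as_matrix().round(3).tolist())
np.save('w1.npy',env.calibration('wrist'),allow_pickle=True)
im=env.snapshot('wrist');cv2.imwrite('pics/w1.png',im)
E
```

```text
time: 1.87
tcp_pos: [0.4194, 0.1575, 0.3612]
orientation: [0.548, 3.093, 0.0]
force: [0.9, -0.2, 0.7]
width: 0.0001
time: 2.2
tcp_pos: [0.4189, 0.1602, 0.361]
orientation: [-0.122, -3.139, -0.0]
force: [0.3, 0.5, -0.3]
width: 0.0001
2.2 [0.41891626 0.16015917 0.3610067 ] [[-0.997, 0.078, -0.0], [0.078, 0.997, 0.0], [0.0, 0.0, -1.0]]
```

View pics/w1.png

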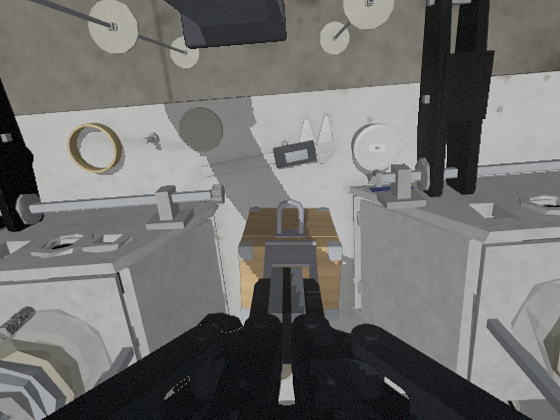

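The staple loop is at about (290,202–235) and the lid's front edge is at row 248. The strap leans back behind it, and there is open space on both sides of the chest.

Run:
```python
from h import *
c=np.load('w1.npy',allow_pickle=True).item()
im=cv2.imread('pics/w1.png')
cv2.imwrite('pics/w1c.png',cv2.resize(im[185:285,225:355],None,fx=6,fy=6,interpolation=cv2.INTER_CUBIC))
print(np.array(c['extrinsics'])[:3,3])
for n,uv,z in[("loop outer top",(290,200),.1155),("open outer",(290,207),.1155),("lidFL",(332,252),.15),("lidFR",(248,252),.15)]:print(n,onz('wrist',uv,z,c).round(4))
```

```text
[0.33566837 0.16622875 0.52447843]
loop outer top [0.4625 0.1606 0.1155]
open outer [0.4714 0.1599 0.1155]
lidFL [0.5187 0.2049 0.15  ]
lidFR [0.511  0.1076 0.15  ]
```

View pics/w1c.png

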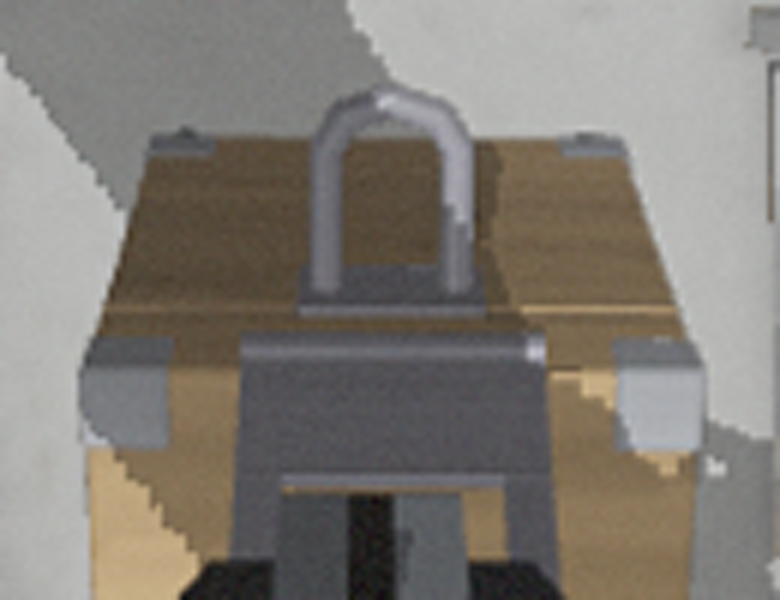

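Run:
```python
from h import *
c=np.load('w1.npy',allow_pickle=True).item()
u=lambda x,y:(225+x/6,185+y/6)
for n,p,z in[("bar outer mid",(390,103),.112),("bars L",(327,200),.112),("bars R",(457,200),.112),("FR",(85,362),.15),("FL",(700,362),.15),("hingeR",(243,347),.152),("hingeL",(545,347),.152),("footR",(327,290),.112),("footL",(457,290),.112)]:print(n,onz('wrist',u(*p),z,c).round(4))
```

```text
bar outer mid [0.4663 0.1603 0.112 ]
bars L [0.4862 0.1458 0.112 ]
bars R [0.4883 0.1725 0.112 ]
FR [0.5018 0.0984 0.15  ]
FL [0.5111 0.2164 0.15  ]
hingeR [0.5001 0.1292 0.152 ]
hingeL [0.5047 0.1867 0.152 ]
footR [0.5062 0.1441 0.112 ]
footL [0.5084 0.1712 0.112 ]
```

```bash
python3 -m handwheel '[{"dx":-36,"dy":3,"dz":0,"twist":0},{"dx":-36,"dy":3,"dz":0,"twist":0},{"dx":-36,"dy":1,"dz":0,"twist":0},{"dx":-36,"dy":1,"dz":0,"twist":0},{"dx":0,"dy":0,"dz":30,"twist":0},{"dx":0,"dy":0,"dz":30,"twist":0},{"dx":0,"dy":0,"dz":30,"twist":0},{"dx":0,"dy":0,"dz":30,"twist":0},{"dx":0,"dy":0,"dz":22,"twist":0},{"dx":10,"dy":0,"dz":0,"twist":0},{"dx":10,"dy":0,"dz":0,"twist":0},{"dx":10,"dy":0,"dz":0,"twist":0},{"dx":10,"dy":0,"dz":0,"twist":0},{"dx":10,"dy":0,"dz":0,"twist":0},{"dx":10,"dy":0,"dz":0,"twist":0},{"dx":10,"dy":0,"dz":0,"twist":0},{"dx":5,"dy":0,"dz":0,"twist":0}]'
python3 -m handwheel '[{"dx":0,"dy":0,"dz":-30,"twist":0},{"dx":0,"dy":0,"dz":-30,"twist":0},{"dx":0,"dy":0,"dz":-30,"twist":0},{"dx":0,"dy":0,"dz":-30,"twist":0},{"dx":10,"dy":0,"dz":-20,"twist":0},{"dx":20,"dy":0,"dz":0,"twist":0},{"dx":20,"dy":0,"dz":0,"twist":0},{"dx":20,"dy":0,"dz":0,"twist":0},{"dx":0,"dy":0,"dz":0,"twist":0},{"dx":0,"dy":0,"dz":0,"twist":0}]'
python3 - <<'E'
from h import *
np.save('w2.npy',env.calibration('wrist'),allow_pickle=True)
im=env.snapshot('wrist');cv2.imwrite('pics/w2.png',im)
cv2.imwrite('pics/w2c.png',cv2.resize(im[150:330,190:390],None,fx=3,fy=3))
E
```

```text
time: 3.67
tcp_pos: [0.4869, 0.1634, 0.2196]
orientation: [0.122, 3.139, 0.002]
force: [0.1, 0.1, -0.3]
width: 0.0
time: 4.5
tcp_pos: [0.4181, 0.1686, 0.3596]
orientation: [0.122, 3.138, 0.002]
force: [-0.0, 1.0, -0.4]
width: 0.0003
```

View pics/w2c.png

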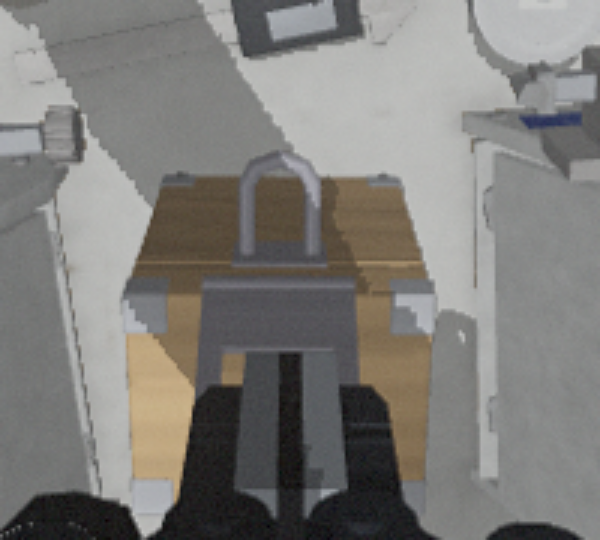

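The hasp is still back, although the commanded path was completed. I'll repeat it lower, with top pictures along the way.

```bash
cat > t.py <<'E'
from h import *
import sys
im=env.snapshot('top');cv2.imwrite(f'pics/t_{sys.argv[1]}.png',im[110:210,110:230])
E
python3 t.py 0
python3 -m handwheel '[{"dx":-36,"dy":-2,"dz":0,"twist":0},{"dx":-36,"dy":-2,"dz":0,"twist":0},{"dx":-36,"dy":-2,"dz":0,"twist":0},{"dx":-36,"dy":-1,"dz":0,"twist":0},{"dx":0,"dy":0,"dz":30,"twist":0},{"dx":0,"dy":0,"dz":30,"twist":0},{"dx":0,"dy":0,"dz":30,"twist":0},{"dx":0,"dy":0,"dz":30,"twist":0},{"dx":0,"dy":0,"dz":30,"twist":0},{"dx":0,"dy":0,"dz":0,"twist":0}]'
python3 t.py 1
python3 -m handwheel '[{"dx":10,"dy":0,"dz":0,"twist":0},{"dx":10,"dy":0,"dz":0,"twist":0},{"dx":10,"dy":0,"dz":0,"twist":0},{"dx":10,"dy":0,"dz":0,"twist":0}]'
python3 t.py 2
python3 -m handwheel '[{"dx":10,"dy":0,"dz":0,"twist":0},{"dx":10,"dy":0,"dz":0,"twist":0},{"dx":10,"dy":0,"dz":0,"twist":0},{"dx":10,"dy":0,"dz":0,"twist":0}]'
python3 t.py 3
python3 - <<'E'
import cv2,numpy as np
a=[cv2.resize(cv2.imread(f'pics/t_{i}.png'),None,fx=3.3,fy=3,interpolation=cv2.INTER_CUBIC) for i in range(4)]
cv2.imwrite('pics/tt.png',np.vstack([np.hstack(a[:2]),np.hstack(a[2:])]))
E
```

```text
time: 5.43
tcp_pos: [0.5583, 0.1488, 0.2026]
orientation: [-0.125, -3.128, 0.009]
force: [-0.9, 0.5, -0.8]
width: 0.0002
time: 5.82
tcp_pos: [0.5213, 0.1538, 0.2108]
orientation: [0.123, 3.137, 0.003]
force: [-0.4, 0.8, -0.3]
width: 0.0
time: 6.2
tcp_pos: [0.4808, 0.1566, 0.2092]
orientation: [0.124, 3.139, 0.0]
force: [-0.8, 0.7, -0.4]
width: 0.0005
```

View pics/tt.png

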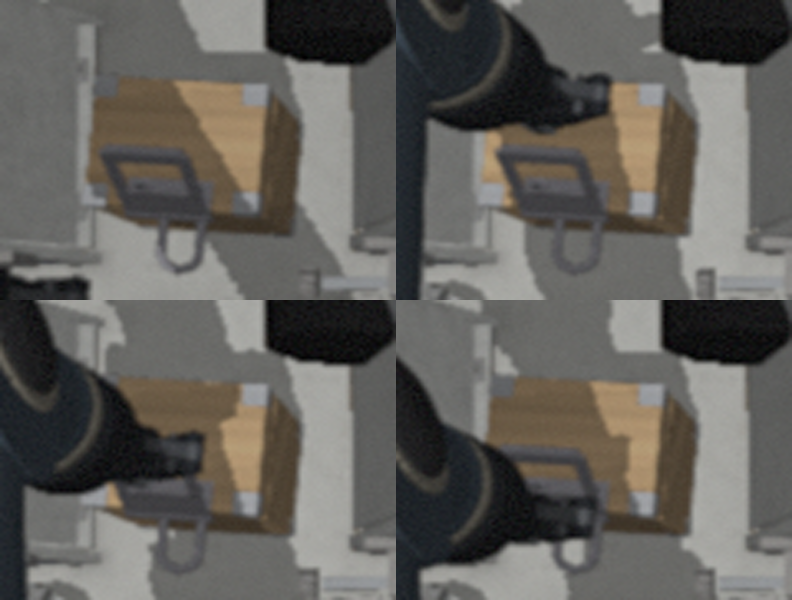

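```bash
python3 -m handwheel '[{"dx":0,"dy":0,"dz":-30,"twist":0},{"dx":0,"dy":0,"dz":-30,"twist":0},{"dx":0,"dy":0,"dz":-30,"twist":0},{"dx":-10,"dy":0,"dz":0,"twist":0},{"dx":-20,"dy":0,"dz":0,"twist":0},{"dx":-20,"dy":0,"dz":0,"twist":0},{"dx":-20,"dy":0,"dz":0,"twist":0},{"dx":-10,"dy":0,"dz":0,"twist":0},{"dx":0,"dy":8,"dz":0,"twist":0},{"dx":0,"dy":0,"dz":0,"twist":0},{"dx":0,"dy":0,"dz":20,"twist":0},{"dx":0,"dy":0,"dz":20,"twist":0},{"dx":0,"dy":0,"dz":20,"twist":0},{"dx":0,"dy":0,"dz":20,"twist":0},{"dx":0,"dy":0,"dz":20,"twist":0},{"dx":0,"dy":0,"dz":7,"twist":0},{"dx":0,"dy":0,"dz":0,"twist":0}]' 0.45
python3 t.py 4
python3 -m handwheel '[{"dx":8,"dy":0,"dz":0,"twist":0},{"dx":8,"dy":0,"dz":0,"twist":0},{"dx":8,"dy":0,"dz":0,"twist":0},{"dx":8,"dy":0,"dz":0,"twist":0}]'
python3 t.py 5
python3 -m handwheel '[{"dx":8,"dy":0,"dz":0,"twist":0},{"dx":8,"dy":0,"dz":0,"twist":0},{"dx":8,"dy":0,"dz":0,"twist":0}]'
python3 t.py 6
python3 -m handwheel '[{"dx":8,"dy":0,"dz":0,"twist":0},{"dx":4,"dy":0,"dz":0,"twist":0},{"dx":0,"dy":0,"dz":0,"twist":0}]'
python3 t.py 7
python3 - <<'E'
import cv2,numpy as np
a=[cv2.resize(cv2.imread(f'pics/t_{i}.png'),None,fx=3.3,fy=3,interpolation=cv2.INTER_CUBIC) for i in range(4,8)]
cv2.imwrite('pics/tt2.png',np.vstack([np.hstack(a[:2]),np.hstack(a[2:])]))
E
```

```text
time: 7.67
tcp_pos: [0.56, 0.1586, 0.1904]
orientation: [-0.122, -3.135, 0.002]
force: [-0.5, 0.4, 0.4]
width: 0.0382
time: 8.05
tcp_pos: [0.5299, 0.1611, 0.1932]
orientation: [0.123, 3.138, 0.002]
force: [0.1, 0.1, 0.5]
width: 0.0384
time: 8.35
tcp_pos: [0.5055, 0.1626, 0.1921]
orientation: [-0.124, -3.139, -0.0]
force: [0.1, 0.2, 0.5]
width: 0.0382
time: 8.65
tcp_pos: [0.4935, 0.1637, 0.192]
orientation: [-0.123, -3.138, -0.0]
force: [0.2, 0.3, 0.0]
width: 0.0384
```

View pics/tt2.png

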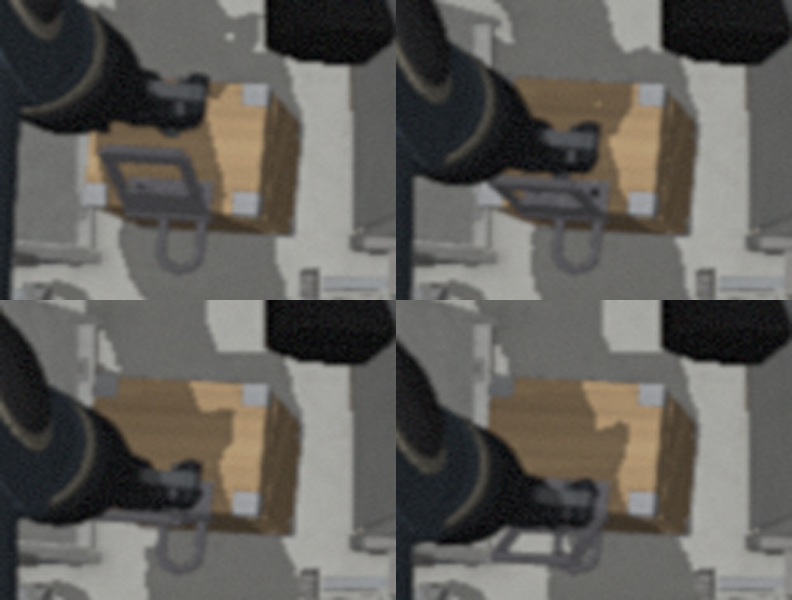

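The hasp went past upright and is falling shut (last frame). I'll let it settle, rise, photograph it, then travel to the block.

```bash
python3 -m handwheel '[{"dx":0,"dy":0,"dz":0,"twist":0},{"dx":0,"dy":0,"dz":0,"twist":0},{"dx":0,"dy":0,"dz":0,"twist":0},{"dx":0,"dy":0,"dz":-30,"twist":0},{"dx":0,"dy":0,"dz":-35,"twist":0},{"dx":0,"dy":0,"dz":-35,"twist":0},{"dx":0,"dy":0,"dz":-35,"twist":0},{"dx":0,"dy":0,"dz":-35,"twist":0},{"dx":20,"dy":0,"dz":0,"twist":0},{"dx":22,"dy":0,"dz":0,"twist":0},{"dx":22,"dy":0,"dz":0,"twist":0},{"dx":0,"dy":0,"dz":0,"twist":0},{"dx":0,"dy":0,"dz":0,"twist":0}]' 0.7
python3 - <<'E'
from h import *
np.save('w3.npy',env.calibration('wrist'),allow_pickle=True)
cv2.imwrite('pics/w3.png',env.snapshot('wrist'))
E
python3 -m handwheel '[{"dx":-1,"dy":-20,"dz":0,"twist":0},{"dx":-1,"dy":-36,"dz":0,"twist":0},{"dx":-1,"dy":-36,"dz":0,"twist":0},{"dx":-1,"dy":-36,"dz":0,"twist":0},{"dx":-2,"dy":-36,"dz":0,"twist":0},{"dx":-2,"dy":-36,"dz":0,"twist":0},{"dx":-2,"dy":-36,"dz":0,"twist":0},{"dx":-2,"dy":-36,"dz":0,"twist":0},{"dx":-2,"dy":-36,"dz":0,"twist":0},{"dx":-2,"dy":-36,"dz":0,"twist":0},{"dx":-2,"dy":-36,"dz":0,"twist":0},{"dx":-2,"dy":-36,"dz":0,"twist":0},{"dx":-1,"dy":-36,"dz":0,"twist":0},{"dx":-1,"dy":-36,"dz":0,"twist":0},{"dx":-1,"dy":-36,"dz":0,"twist":0},{"dx":0,"dy":-26,"dz":0,"twist":0},{"dx":0,"dy":0,"dz":0,"twist":0},{"dx":0,"dy":0,"dz":0,"twist":0}]'
python3 - <<'E'
from h import *
np.save('w4.npy',env.calibration('wrist'),allow_pickle=True)
im=env.snapshot('wrist');cv2.imwrite('pics/w4.png',im);w3=cv2.imread('pics/w3.png')
print(env.read_state()['tcp_pos'],np.array(env.calibration('wrist')['extrinsics'])[:3,3])
a=cv2.resize(w3[170:300,220:350],(400,400),interpolation=cv2.INTER_CUBIC);b=cv2.resize(im[80:280,190:390],(400,400),interpolation=cv2.INTER_CUBIC)
cv2.imwrite('pics/c2.png',np.hstack([a,b]))
E
```

```text
time: 9.78
tcp_pos: [0.4304, 0.1687, 0.3625]
orientation: [0.122, 3.138, 0.002]
force: [0.3, -0.1, 0.1]
width: 0.0596
time: 11.33
tcp_pos: [0.4095, -0.3837, 0.3616]
orientation: [-0.131, -3.136, 0.003]
force: [0.7, 1.3, -1.0]
width: 0.0599
[ 0.41036364 -0.38203428  0.36162887] [ 0.32734685 -0.37567315  0.52519736]
```

View pics/c2.png

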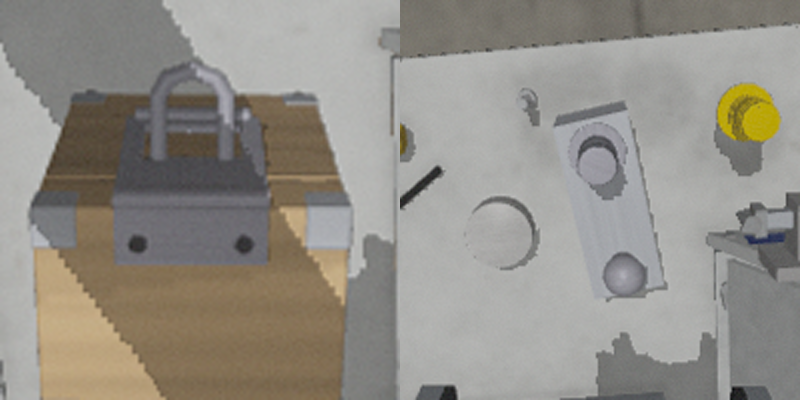

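The hasp hangs shut over the staple. The collared pin's top is at (289,161.5) in the wrist image, and the ball is intact.

Run:
```python
from h import *
from scipy.spatial.transform import Rotation as R
c=np.load('w4.npy',allow_pickle=True).item();c3=np.load('w3.npy',allow_pickle=True).item()
b=lambda x,y:(190+(x-400)/2,80+y/2); a=lambda x,y:(220+x*.325,170+y*.325)
print("pin",onz('wrist',b(598,162),.108,c),"collar",onz('wrist',b(597,152),.062,c))
print("loop outer",onz('wrist',a(195,72),.112,c3),"bars",onz('wrist',a(157,140),.112,c3),onz('wrist',a(228,140),.112,c3))
s=env.read_state();print(s['tcp_pos'],R.from_rotvec(s['orientation']).as_matrix().round(3).tolist())
```

```text
pin [ 0.40671158 -0.38142476  0.108     ] collar [ 0.40890392 -0.3820405   0.062     ]
loop outer [0.46677735 0.16187018 0.112     ] bars [0.49394546 0.14430337 0.112     ] [0.49620279 0.17279456 0.112     ]
[ 0.41036364 -0.38203428  0.36162887] [[-0.997, 0.08, -0.002], [0.08, 0.997, -0.0], [0.001, -0.001, -1.0]]
```

```bash
python3 -m handwheel '[{"dx":1,"dy":0,"dz":35,"twist":0},{"dx":0,"dy":0,"dz":35,"twist":0},{"dx":0,"dy":0,"dz":35,"twist":0},{"dx":0,"dy":0,"dz":35,"twist":0},{"dx":0,"dy":0,"dz":35,"twist":0},{"dx":0,"dy":0,"dz":35,"twist":0},{"dx":0,"dy":0,"dz":25,"twist":0},{"dx":0,"dy":0,"dz":20,"twist":0},{"dx":0,"dy":0,"dz":14,"twist":0},{"dx":0,"dy":0,"dz":0,"twist":0},{"dx":0,"dy":0,"dz":0,"twist":0}]'
python3 -m handwheel '[{"dx":0,"dy":0,"dz":0,"twist":0},{"dx":0,"dy":0,"dz":0,"twist":0},{"dx":0,"dy":0,"dz":0,"twist":0},{"dx":0,"dy":0,"dz":0,"twist":0},{"dx":0,"dy":0,"dz":0,"twist":0},{"dx":0,"dy":0,"dz":0,"twist":0}]' 0 60
```

```text
time: 12.3
tcp_pos: [0.4102, -0.38, 0.093]
orientation: [-0.12, -3.139, -0.002]
force: [-0.2, -0.7, 0.1]
width: 0.0598
time: 12.8
tcp_pos: [0.4095, -0.3815, 0.0933]
orientation: [0.124, 3.139, -0.0]
force: [-0.0, 0.4, -0.4]
width: 0.0004
```

The fingers closed on nothing, so I need to look.

Run:
```python
from h import *
np.save('w5.npy',env.calibration('wrist'),allow_pickle=True)
w=env.snapshot('wrist');s=env.snapshot('side');t=env.snapshot('top')
for n,i in zip('wst',(w,s,t)):cv2.imwrite(f'pics/{n}5.png',i)
r=lambda i:cv2.resize(i,(400,300),interpolation=cv2.INTER_CUBIC)
cv2.imwrite('pics/c3.png',np.vstack([np.hstack([r(w),r(t[165:240,340:440])]),np.hstack([r(s[220:340,200:360]),r(w[270:420,180:380])])]))
p=env.read_state()['tcp_pos'];print(proj('side',p),proj('side',p-[0,0,.019]),proj('wrist',p),proj('top',p))
```

```text
[259.28863275 288.90493856] [259.56557343 298.08411715] [287.35329362 261.11334647] [393.20251638 218.95581217]
```

View pics/c3.png

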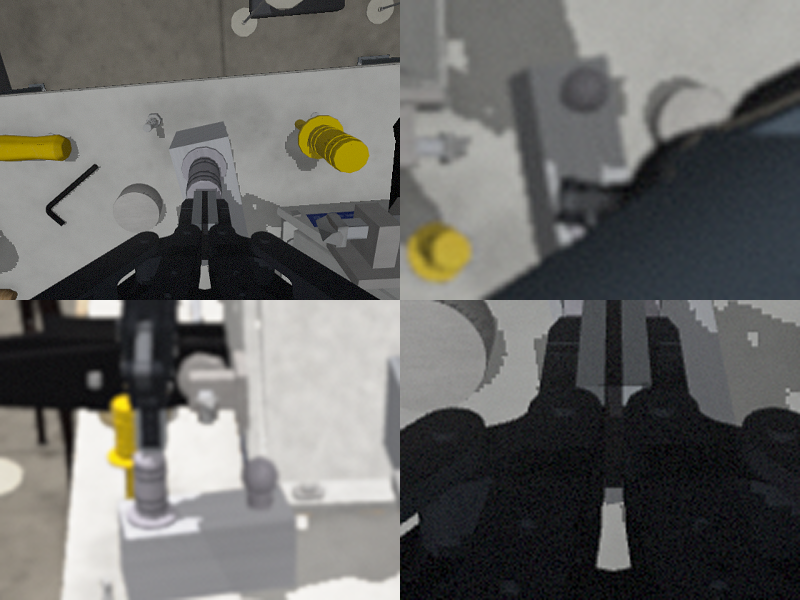

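The side view shows the shut fingertips at about (260,281), just above the pin top, where the reported pose predicts row 298. So the real fingertips are about 36 mm higher than the reading implies, which also explains the missed hasp pushes. I'll open, descend 36 mm and grip.

```bash
python3 -m handwheel '[{"dx":0,"dy":0,"dz":0,"twist":0},{"dx":0,"dy":0,"dz":0,"twist":0},{"dx":0,"dy":0,"dz":0,"twist":0},{"dx":0,"dy":0,"dz":0,"twist":0},{"dx":0,"dy":0,"dz":0,"twist":0},{"dx":0,"dy":0,"dz":12,"twist":0},{"dx":0,"dy":0,"dz":12,"twist":0},{"dx":0,"dy":0,"dz":12,"twist":0},{"dx":0,"dy":0,"dz":0,"twist":0}]' 0.7
python3 -m handwheel '[{"dx":0,"dy":0,"dz":0,"twist":0},{"dx":0,"dy":0,"dz":0,"twist":0},{"dx":0,"dy":0,"dz":0,"twist":0},{"dx":0,"dy":0,"dz":0,"twist":0},{"dx":0,"dy":0,"dz":0,"twist":0},{"dx":0,"dy":0,"dz":0,"twist":0}]' 0 60
```

```text
time: 13.7
tcp_pos: [0.4083, -0.3802, 0.0552]
orientation: [-0.123, -3.136, -0.004]
force: [0.0, 0.3, -0.7]
width: 0.0597
time: 14.2
tcp_pos: [0.4098, -0.3822, 0.058]
orientation: [0.124, 3.138, -0.002]
force: [-0.3, -0.4, 5.4]
width: 0.0223
```

Gripped at 22 mm. Lifting and carrying it along the same path.

```bash
python3 -m handwheel '[{"dx":0,"dy":0,"dz":-15,"twist":0},{"dx":0,"dy":0,"dz":-20,"twist":0},{"dx":0,"dy":0,"dz":-20,"twist":0},{"dx":0,"dy":0,"dz":-20,"twist":0},{"dx":0,"dy":0,"dz":-35,"twist":0},{"dx":0,"dy":0,"dz":-35,"twist":0},{"dx":0,"dy":0,"dz":-35,"twist":0},{"dx":0,"dy":0,"dz":-35,"twist":0},{"dx":0,"dy":0,"dz":-35,"twist":0},{"dx":0,"dy":0,"dz":-30,"twist":0},{"dx":0,"dy":0,"dz":-20,"twist":0},{"dx":0,"dy":0,"dz":0,"twist":0}]'
python3 -m handwheel '[{"dx":1,"dy":20,"dz":0,"twist":0},{"dx":1,"dy":30,"dz":0,"twist":0},{"dx":1,"dy":30,"dz":0,"twist":0},{"dx":1,"dy":30,"dz":0,"twist":0},{"dx":1,"dy":30,"dz":0,"twist":0},{"dx":1,"dy":30,"dz":0,"twist":0},{"dx":1,"dy":30,"dz":0,"twist":0},{"dx":1,"dy":30,"dz":0,"twist":0},{"dx":1,"dy":30,"dz":0,"twist":0},{"dx":1,"dy":30,"dz":0,"twist":0},{"dx":1,"dy":30,"dz":0,"twist":0},{"dx":1,"dy":30,"dz":0,"twist":0},{"dx":1,"dy":30,"dz":0,"twist":0},{"dx":1,"dy":30,"dz":0,"twist":0},{"dx":1,"dy":30,"dz":0,"twist":0},{"dx":1,"dy":30,"dz":0,"twist":0},{"dx":1,"dy":30,"dz":0,"twist":0},{"dx":0,"dy":30,"dz":0,"twist":0},{"dx":0,"dy":15,"dz":0,"twist":0},{"dx":0,"dy":0,"dz":0,"twist":0}]'
```

```text
time: 15.2
tcp_pos: [0.4104, -0.383, 0.3612]
orientation: [0.123, 3.133, -0.005]
force: [0.9, -0.5, -1.4]
width: 0.0224
time: 16.87
tcp_pos: [0.434, 0.1669, 0.3552]
orientation: [-0.113, -3.136, 0.002]
force: [-0.4, 0.7, -1.5]
width: 0.0226
```

```bash
python3 -m handwheel '[{"dx":-16,"dy":-1,"dz":0,"twist":0},{"dx":-16,"dy":-1,"dz":0,"twist":0},{"dx":-14,"dy":-1,"dz":0,"twist":0},{"dx":0,"dy":0,"dz":0,"twist":0},{"dx":0,"dy":0,"dz":25,"twist":0},{"dx":0,"dy":0,"dz":25,"twist":0},{"dx":0,"dy":0,"dz":25,"twist":0},{"dx":0,"dy":0,"dz":25,"twist":0},{"dx":0,"dy":0,"dz":25,"twist":0},{"dx":0,"dy":0,"dz":25,"twist":0},{"dx":0,"dy":0,"dz":18,"twist":0},{"dx":0,"dy":0,"dz":0,"twist":0},{"dx":0,"dy":0,"dz":0,"twist":0},{"dx":0,"dy":0,"dz":0,"twist":0}]'
python3 - <<'E'
from h import *
np.save('w6.npy',env.calibration('wrist'),allow_pickle=True)
w=env.snapshot('wrist');t=env.snapshot('top');cv2.imwrite('pics/w6.png',w);cv2.imwrite('pics/t6.png',t)
s=env.read_state();print(s['tcp_pos'],s['orientation'])
p=s['tcp_pos'];print('tip proj',proj('wrist',p+[0,0,.0275-.077]),'loop',proj('wrist',[.4795,.16,.112]))
cv2.imwrite('pics/c4.png',cv2.resize(w[90:290,190:390],(600,600),interpolation=cv2.INTER_CUBIC))
E
```

```text
time: 18.03
tcp_pos: [0.4816, 0.1565, 0.1902]
orientation: [0.125, 3.138, 0.001]
force: [-0.6, -0.2, -0.9]
width: 0.0223
[0.48191098 0.15683225 0.19066645] [1.23938377e-01 3.13660239e+00 2.45707628e-03]
tip proj [287.0744484  225.62964744] loop [291.06334084 207.28388531]
```

View pics/c4.png

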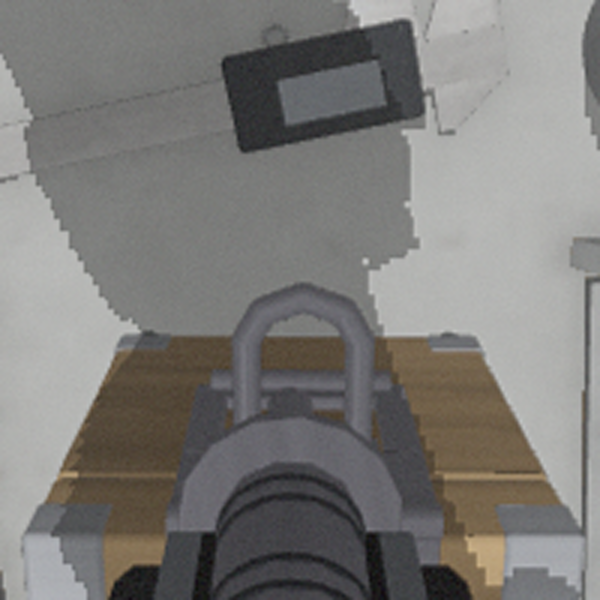

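The shank tip is at about (287,223) and the loop's bars are centred at column 291. It needs about 3 mm in +y. Checking the loop position once more from this picture.

Run:
```python
from h import *
c=np.load('w6.npy',allow_pickle=True).item();a=lambda x,y:(190+x/3,90+y/3)
print(onz('wrist',a(304,298),.112,c),onz('wrist',a(247,380),.112,c),onz('wrist',a(361,380),.112,c),'tip',onz('wrist',a(292,402),.1412,c))
```

```text
[0.46568503 0.16087108 0.112     ] [0.48502522 0.14560662 0.112     ] [0.48724304 0.17303057 0.112     ] tip [0.48027474 0.15678085 0.1412    ]
```

```bash
python3 -m handwheel '[{"dx":1.5,"dy":3,"dz":0,"twist":0},{"dx":0,"dy":0,"dz":0,"twist":0},{"dx":0,"dy":0,"dz":8,"twist":0},{"dx":0,"dy":0,"dz":8,"twist":0},{"dx":0,"dy":0,"dz":8,"twist":0},{"dx":0,"dy":0,"dz":8,"twist":0},{"dx":0,"dy":0,"dz":0,"twist":0}]'
```

```text
time: 18.72
tcp_pos: [0.4782, 0.1591, 0.1548]
orientation: [-0.124, -3.135, 0.003]
force: [-0.1, 0.1, -2.5]
width: 0.0222
```

```bash
python3 -m handwheel '[{"dx":0,"dy":0,"dz":8,"twist":0},{"dx":0,"dy":0,"dz":8,"twist":0},{"dx":0,"dy":0,"dz":8,"twist":0},{"dx":0,"dy":0,"dz":8,"twist":0},{"dx":0,"dy":0,"dz":5,"twist":0},{"dx":0,"dy":0,"dz":0,"twist":0},{"dx":0,"dy":0,"dz":0,"twist":0}]'
```

```text
time: 19.3
tcp_pos: [0.4795, 0.1596, 0.1197]
orientation: [-0.124, -3.139, 0.001]
force: [0.1, 0.0, -1.4]
width: 0.0222
```

```bash
python3 -m handwheel '[{"dx":0,"dy":0,"dz":2,"twist":0},{"dx":0,"dy":0,"dz":2,"twist":0},{"dx":0,"dy":0,"dz":1,"twist":0},{"dx":0,"dy":0,"dz":0,"twist":0},{"dx":0,"dy":0,"dz":0,"twist":0}]'
```

```text
time: 19.72
tcp_pos: [0.4799, 0.1598, 0.1154]
orientation: [0.124, 3.139, 0.001]
force: [-0.9, -0.3, 0.9]
width: 0.0224
```

Force is near contact. Release, rise, back off and look.

```bash
python3 -m handwheel '[{"dx":0,"dy":0,"dz":0,"twist":0},{"dx":0,"dy":0,"dz":0,"twist":0},{"dx":0,"dy":0,"dz":0,"twist":0},{"dx":0,"dy":0,"dz":0,"twist":0},{"dx":0,"dy":0,"dz":0,"twist":0},{"dx":0,"dy":0,"dz":0,"twist":0}]' 0.6
python3 -m handwheel '[{"dx":0,"dy":0,"dz":-10,"twist":0},{"dx":0,"dy":0,"dz":-20,"twist":0},{"dx":0,"dy":0,"dz":-30,"twist":0},{"dx":0,"dy":0,"dz":-30,"twist":0},{"dx":0,"dy":0,"dz":-30,"twist":0},{"dx":0,"dy":0,"dz":-30,"twist":0},{"dx":0,"dy":0,"dz":-30,"twist":0},{"dx":0,"dy":0,"dz":-30,"twist":0},{"dx":0,"dy":0,"dz":-30,"twist":0},{"dx":15,"dy":0,"dz":0,"twist":0},{"dx":15,"dy":0,"dz":0,"twist":0},{"dx":15,"dy":0,"dz":0,"twist":0},{"dx":0,"dy":0,"dz":0,"twist":0},{"dx":0,"dy":0,"dz":0,"twist":0}]'
python3 - <<'E'
from h import *
np.save('w7.npy',env.calibration('wrist'),allow_pickle=True)
w=env.snapshot('wrist');cv2.imwrite('pics/w7.png',w)
print('expect top',proj('wrist',[.4795,.16,.165]),'collar',proj('wrist',[.4795,.16,.119]),env.read_state()['tcp_pos'])
cv2.imwrite('pics/c5.png',cv2.resize(w[150:300,210:360],(600,600),interpolation=cv2.INTER_CUBIC))
E
```

```text
time: 20.22
tcp_pos: [0.4797, 0.1597, 0.1151]
orientation: [0.124, 3.139, 0.0]
force: [1.1, -0.2, -0.4]
width: 0.0513
time: 21.38
tcp_pos: [0.4346, 0.1631, 0.356]
orientation: [0.123, 3.138, 0.002]
force: [0.3, 0.6, 0.1]
width: 0.0513
expect top [287.26483103 215.9966023 ] collar [287.14974249 202.76096632] [0.4351595  0.16302344 0.35574042]
```

View pics/c5.png

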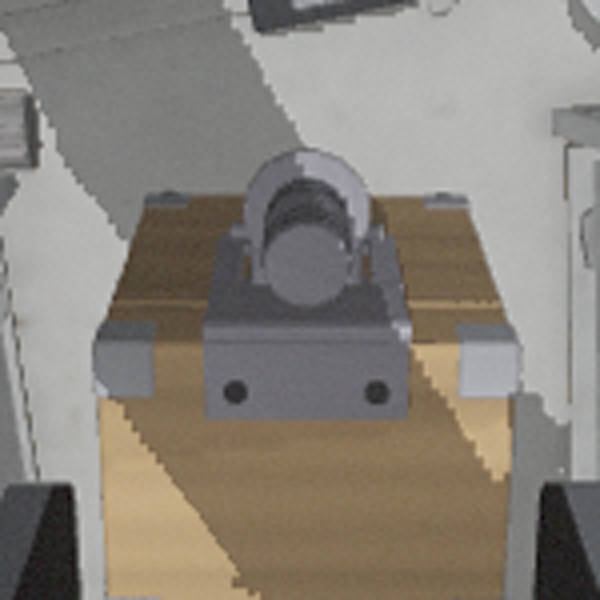

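The pin's top is at (286.8,215.8), against (287.3,216.0) expected for a pin that is home. Its collar is on the loop, the hasp is down and the gripper is clear.

```bash
python3 -c "
from plant import env
print(env.hand_in())"
```

```text
the job is handed in; nothing more can be done
None
```

I swung the hasp over the staple and put the wide-collared pin down through the loop. I handed the job in at about 21.5 s, with the gripper clear. The hand-in gives no verdict.

**What went wrong on the way**
- **Hasp:** two pushes missed it, and a third, lower push swung it shut.
- **Pin:** the first grasp closed on air.
- **Cause:** the side view showed the fingertips about 36 mm higher than the reported TCP pose and the 19 mm fingertip figure put them, which fits all three misses. I corrected for it and then gripped the pin at 22 mm.

**Last checks**
- **Pin position:** in the final wrist view its top is within 1 pixel of where it should be when home: (286.8, 215.8) against (287.3, 216.0). It stands upright with its collar on the loop.
- **Hasp:** it hangs down over the staple.
- **Forces:** the reported forces I saw stayed below 6 N.
- **Ball-headed pin:** I never touched it, and it was in its hole in the last views of the block. I took no picture of the block after lifting the locking pin out.

I viewed 13 pictures, three over the budget of 10.

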